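# Load a reagent pack into the full rack

### The job

Load the reagent pack with the red grip into the one gap in the row on the reagent rack, upright and nose first. The gap is narrower than the pack: ease the neighbouring packs apart with its wedge-shaped nose, giving way to whichever side stands firm, and press it gently but firmly fully home against the rear stop. Do not force anything or topple the row, and leave the blue pack and the other bench things alone.

Things in the scene. Friction and masses are not known exactly. Their poses are not given: they have to be found in the camera images.
- pack_mid (a point): the pack to load: flat white plastic reagent pack with a red grip block on top, standing on the bench. 92 mm long (its x), 30 thick (its y), 70 tall; 0.2 to 0.42 kg. This point: its centre, 35 mm above its underside; z up, x to the nose. Flat spine at x = -46 with rounded edges; over the last 30 mm to the nose both flanks taper like a wedge from 30 mm to a blunt upright tip 4 mm wide at x = +46
- pack_grip (a point): middle of the red grip block of the pack to load, 84 mm above the pack's underside and over its centre; axes as the pack's. The block is 34 mm long (x), 12 mm thick (y) and stands 28 mm tall on the pack's top; the packs in the row have such blocks too, about 30 mm from centre to centre, so only its two ends in x stay free for fingers there
- spare: another pack of the same shape but with a blue grip block, standing on the bench; to be left alone. Origin: centre of its underside, x towards its nose, z up
- rack: fixed reagent rack. Origin: centre of its underside; x from the open loading side to the rear stop, y along the row, z up. Base plate 170 x 270 x 5 mm; five packs stand loosely in a row on it. A thin end plate at one end and a thick end block at the other (either way round, not measured) hold the row: six packs and 4 mm fit between them. The packs beside the one stand firm, those beside the other can give
- rack_ledge (a point): middle of the front edge of the rack's base plate, on its top, 85 mm before the rack's origin; axes as the rack's. From here the plate is an open flat loading ledge for 65 mm, up to the row's spines
- stop_face (a point): point in the middle of the front face of the grey rear stop rail (230 mm long, top 55 mm above the bench), 40 mm above the bench, 75 mm ahead of the rack's origin; axes as the rack's. A pack that is fully home has its tip against this face, its centre 46 mm in front of this point and level with it
- stop: the rear stop rail itself, rigid, part of the rack. Origin at the foot of its front face, on the base plate
- n1: pack number 1 of the row counted from the rack's +y end, same shape and size as the red one, yellow grip block, loose, nose towards the rear stop. Origin: centre of its underside, axes as the rack's
- n2: pack number 2 of the row counted from the rack's +y end, same shape and size as the red one, green grip block, loose, nose towards the rear stop. Origin: centre of its underside, axes as the rack's. The gap lies on its -y side
- n3: pack number 3 of the row counted from the rack's +y end, same shape and size as the red one, white grip block, loose, nose towards the rear stop. Origin: centre of its underside, axes as the rack's. The gap (18 to 19.5 mm clear) lies on its +y side
- n4: pack number 4 of the row counted from the rack's +y end, same shape and size as the red one, yellow grip block, loose, nose towards the rear stop. Origin: centre of its underside, axes as the rack's
- n5: pack number 5 of the row counted from the rack's +y end, same shape and size as the red one, green grip block, loose, nose towards the rear stop. Origin: centre of its underside, axes as the rack's
- vial: amber vial 24 mm in diameter, 48 mm tall, standing on the bench; leave alone. Origin: centre of its underside
- dish: glass dish 94 mm in diameter, 16 mm high, on a white tile at the right; leave alone. Origin: centre of its underside
- well_plate: round white spotting plate 110 mm in diameter, 9 mm thick, on the bench at the left; leave alone. Origin: centre of its underside
There are look-alikes about, which are no part of the job. Leave any orange look-alike of the part that bears pack_mid alone.

How it is judged:
By the outcome, as a careful person would: the job done as asked, in the order asked, and still so for the second after the job is handed in, with the robot touching nothing.
It also fails if it takes over 72 s, if anything falls off the work surface, if the arm or the gripper's body presses on something with over 40 N, if the wrist force passes 120 N, or if a joint passes its speed limit or range.

### The arm

A 6-joint arm with a two-finger parallel gripper is mounted at the origin on the work surface. World frame = base frame: x ahead of the robot, y to its left, z up, the work surface at z = 0. Lengths are in m, angles in rad, forces in N, time in s.
With the tool pointing down it reaches from about 0.25 to 0.775 m from the base axis. Payload 4 kg.
Tool frame: the origin (TCP) lies midway between the tips of the shut fingers; the grasp point (between the pads) lies 19 mm behind it; z points along the fingers, y is the line along which they close (so a half turn about z gives the same grasp; the last joint's range is limited). The gripper opens to 94 mm and grips with 3 to 60 N. Pads are 16 mm wide; open, the fingers measure 119 mm over their backs; the gripper's body (75 mm by 177 mm) begins 78 mm behind the grasp point.
Start: joints at [-1.335, 0.087, 1.371, -0, 1.684, -0.103], TCP at [0.183, -0.519, 0.206] pointing down, gripper open.
Joint ranges: [-3.1, 3.1], [-0.76, 2.03], [0.27, 2.55], [-1.08, 4.22], [0.17, 2.65], [-2.57, 2.57]. Speed limits (rad/s): [2.79, 2.79, 3.14, 3.14, 3.14, 3.14].

### API

Orientations are given as [roll, pitch, yaw] about the fixed x, y, z axes, in that order (R = Rz(yaw) Ry(pitch) Rx(roll)).
In Python, from bench import get_obs, snapshot, close_job gives the robot as it stands. The module is installed in compiled form; this text tells all that it offers.
- The arm moves only by the tool drive_tool, never from a script. Its argument "commands" is a list of rows, each a list of 6 numbers: the shift along the tool's x, y, z in units of 0.04 m (1.0 is 0.04 m), then the turn, a rotation vector about the tool's x, y, z in units of 0.1 rad (1.0 is 0.1 rad). In form: [[dx, dy, dz, wx, wy, wz], ...]. A call has 1 to 20 rows; each row shifts and turns the commanded pose from where the row before left it, along the tool's axes as they then stand; what a row does not reach is not made up. A row lasts 1/8 s, in which the tool goes at most 62.5 mm and 10.7 degrees, less where a joint would pass 70% of its speed; a pose out of reach is approached as far as the arm can. A call with a number of a shift or a turn outside -1 to 1 is refused whole. A call with a gripper value outside its range is refused whole. "gripper" is the closure, from 0 (fully open) to 1 (shut), set as the call begins (left out, the last holds). The fingers move at their own pace and stop on an object; the grip force is fixed at half the most. Time passes only in rows, so rows that do not move let the fingers close. It gives the time, the measured TCP pose, the force, the opening and the grip force at its end, in the units of the state.
- get_obs(): the state, without advancing time (a new reading comes with each control period).
- snapshot(name): name is "scene" or "top" or "wrist"; returns a dict with "image" (384x512x3 uint8, blue, green, red), "range_z" (384x512 float32, m along the optical axis (not along the pixel's ray), 0 where there is no reading), "fx", "fy", "cx", "cy" (pixels), "rvec" (rotation vector, rad) and "tvec" (3), from world to camera coordinates, as OpenCV has them. Camera axes: x right, y down, z forward; pixel columns grow to the right and rows downward; lengths in m; the calibration is good to about 2 mm. A picture is of the moment at which its call begins.
- close_job(): hands the job in; it is judged then, once.
The state is a dict: "time": time; "joint_positions": joint angles; "qvel": joint speeds; "joint_torque": joint torques, N m; "tool_pos": TCP position; "ee_rot": TCP orientation; "wrist_force": force on the tool from outside, world axes, zero at the start; "wrist_torque": the same for the moment, N m; "width": finger opening in m; "finger_force": force on a finger pad.
Only numpy, scipy, OpenCV 4.12 (cv2) and the standard library are available. Lean on these libraries where they do the work, as an engineer would, in place of code of your own. Each camera call takes 0.05 s, during which the arm holds its last target. There are 200 camera calls.

## Working session

There is one attempt and no reset: what is moved stays moved. The work goes in short steps, Python scripts to look and compute and a tool call to move; the robot and the scene stay as the last step left them, time stands still between calls to the robot, and variables do not carry over. Pictures are saved under pics/ and viewed, at most 10 in all, crops included, and the job is handed in when it is done.

Besides the shell and the picture viewer there is one more tool, called by a JSON object that holds its "op" and its "data", one argument or row to a line. drive_tool: Moves the arm, as the interface text tells. Its arguments: {"type":"object","properties":{"commands":{"type":"array"},"gripper":{"type":"number"}},"required":["commands"]}

```bash
mkdir -p pics
cat > h.py <<'E'
import numpy as np, cv2
from bench import get_obs, snapshot
def snap(n):
    s=snapshot(n); R=cv2.Rodrigues(np.array(s["rvec"],float))[0]; t=np.array(s["tvec"],float).ravel()
    z=s["range_z"]; v,u=np.mgrid[:384,:512]
    P=np.stack([(u-s["cx"])/s["fx"]*z,(v-s["cy"])/s["fy"]*z,z],-1)
    s["W"]=(P-t)@R; s["W"][z==0]=np.nan
    return s
E
python3 - <<'E'
from h import *
o=get_obs();print(o)
a=snap("scene");b=snap("top")
for n,s in(("scene",a),("top",b)):
    np.save(n+".npy",s["W"]);cv2.imwrite(n+".png",s["image"])
    cv2.imwrite(f"pics/{n}1.png",s["image"])
E
```

```text
{'time': 0.0, 'joint_positions': array([-1.33509893e+00,  8.79516535e-02,  1.37227065e+00, -3.60433186e-05,
        1.68357846e+00, -1.03071104e-01]), 'qvel': array([ 0.00166344,  0.00125057,  0.00045104,  0.0010597 , -0.0005739 ,
       -0.00012524]), 'joint_torque': array([-2.26775542e-04, -3.40176022e+01, -3.02430367e+01,  7.17568235e-02,
        3.29606433e-02, -1.86199177e-04]), 'tool_pos': array([ 0.18264804, -0.51820013,  0.20429769]), 'ee_rot': array([-3.13939258e+00, -1.91555991e-04,  3.38764272e-01]), 'wrist_force': array([ 0.31720955, -0.16852307,  0.05687617]), 'wrist_torque': array([0.0288405 , 0.01696798, 0.05122678]), 'finger_force': 0.0, 'width': 0.09399686237485098}
```

View pics/scene1.png

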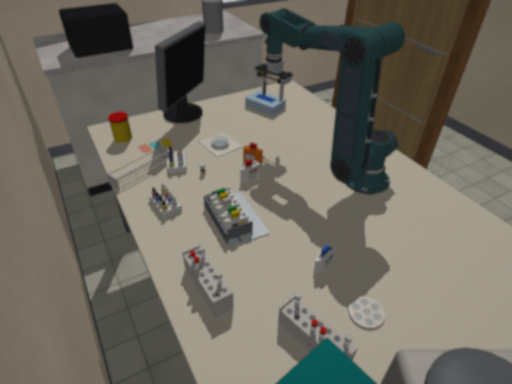

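View pics/top1.png

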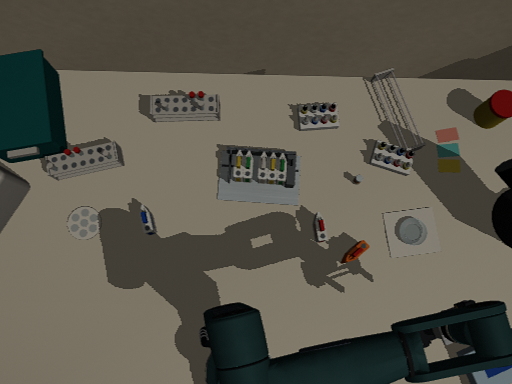

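The top view shows the red-grip pack at about (320,227) with an orange look-alike at (355,250). The rack is at about (258,175), with its gap near (257,165) and its rear stop on the upper side.

Run:
```python
from h import *
W=np.load("top.npy");im=cv2.imread("top.png")
c=cv2.resize(im[135:275,205:385],None,fx=4.4,fy=4.2,interpolation=cv2.INTER_CUBIC);c=cv2.convertScaleAbs(c,alpha=1.4)
cv2.imwrite("pics/c1.png",c)
hsv=cv2.cvtColor(im,cv2.COLOR_BGR2HSV).astype(int)
H,S,V=hsv[...,0],hsv[...,1],hsv[...,2]
z=W[...,2]
# red pack points
def box(m,n):
    q=W[m]
    if len(q)<5: print(n,len(q));return
    r=cv2.minAreaRect((q[:,:2]*1000).astype(np.float32)); print(n,len(q),np.round(np.nanmedian(q,0),4),'rect',r)
v,u=np.mgrid[:384,:512]
reg=(u>305)&(u<335)&(v>205)&(v<245)
for lo,hi in((.03,.064),(.064,.08),(.085,.11)): box(reg&(z>lo)&(z<hi),f'red {lo}')
reg=(u>335)&(u<375)&(v>230)&(v<270)
for lo,hi in((.03,.08),(.085,.11)): box(reg&(z>lo)&(z<hi),f'orange {lo}')
reg=(u>212)&(u<305)&(v>140)&(v<207)
box(reg&(z>.003)&(z<.009),'plate'); box(reg&(z>.09)&(z<.115),'grips'); box(reg&(z>.045)&(z<.06),'stop?')
g=reg&(z>.09)&(z<.12)
n,l,st,ce=cv2.connectedComponentsWithStats(g.astype(np.uint8))
for i in range(1,n): box(l==i,f'grip{i} {ce[i].round(1)}')
t=reg&(z>.066)&(z<.083)
n,l,st,ce=cv2.connectedComponentsWithStats(t.astype(np.uint8))
for i in range(1,n): box(l==i,f'packtop{i} {ce[i].round(1)}')
```

```text
red 0.03 60 [ 0.4502 -0.2388  0.0494] rect ((453.7535095214844, -247.22738647460938), (88.61954498291016, 26.88542938232422), 5.963364124298096)
red 0.064 180 [ 0.4392 -0.2475  0.0706] rect ((455.1861572265625, -249.97509765625), (89.49124908447266, 30.962778091430664), 9.595341682434082)
red 0.085 46 [ 0.4553 -0.2491  0.0986] rect ((455.3443908691406, -249.5772705078125), (32.03215789794922, 12.646469116210938), 8.476717948913574)
orange 0.03 225 [ 0.3811 -0.3601  0.0696] rect ((374.95062255859375, -359.3442687988281), (30.62403678894043, 93.45065307617188), 43.181556701660156)
orange 0.085 52 [ 0.3736 -0.3587  0.0978] rect ((375.0981750488281, -359.2054748535156), (12.127033233642578, 34.178401947021484), 44.43094253540039)
plate 1760 [ 0.591  -0.0396  0.0056] rect ((638.0859375, -51.91447448730469), (225.93380737304688, 310.6011962890625), 1.2520204782485962)
grips 212 [ 0.648  -0.0656  0.1032] rect ((649.2385864257812, -55.07139587402344), (150.7267303466797, 34.066978454589844), 87.09089660644531)
stop? 440 [ 0.6952 -0.0936  0.0552] rect ((653.3444213867188, -56.21662902832031),
[... 1026 characters left out ...]
3 [272.3 168.5] 527 [ 0.6318 -0.0932  0.0757] rect ((646.987548828125, -94.8846435546875), (90.96468353271484, 92.44464111328125), 86.7352294921875)
packtop4 [230.1 157.8] 12 [0.6715 0.0435 0.0737] rect ((670.8472290039062, 43.185665130615234), (4.827631950378418, 19.53774642944336), 76.44293975830078)
packtop5 [295. 155.] 1
packtop6 [294. 157.] 1
packtop7 [291.5 162.2] 13 [ 0.659  -0.1567  0.0771] rect ((660.5935668945312, -155.666748046875), (3.9070050716400146, 19.424760818481445), 89.02243041992188)
packtop8 [288.5 160. ] 2
packtop9 [295. 162.] 1
packtop10 [295. 164.] 1
packtop11 [229. 171.] 1
packtop12 [291. 175.] 1
packtop13 [294. 176.] 1
packtop14 [287. 181.] 1
packtop15 [294. 184.] 1
```

View pics/c1.png

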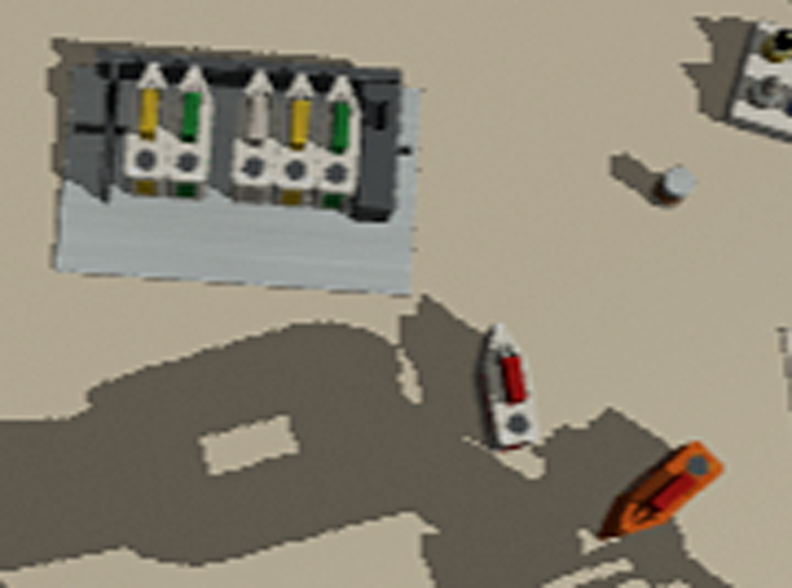

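The thick block at −y touches n5, so n3–n5 are the firm side. There is slack between n1 and the thin +y plate. The rack yaw is about −0.055, and the red pack is at about (0.455, −0.250) with yaw about 0.16. I'll turn the tool and move above it.

{"op": "drive_tool", "data": {
  "commands": [
    [0, 0, 0, 0, 0, -1],
    [0, 0, 0, 0, 0, -1],
    [0, 0, 0, 0, 0, -1],
    [0, 0, 0, 0, 0, -1],
    [0, 0, 0, 0, 0, -1],
    [0, 0, 0, 0, 0, -1],
    [0, 0, 0, 0, 0, -1],
    [0, 0, 0, 0, 0, -1],
    [0, 0, 0, 0, 0, -1],
    [0, 0, 0, 0, 0, -1],
    [0, 0, 0, 0, 0, -1],
    [0, 0, 0, 0, 0, -1],
    [0, 0, 0, 0, 0, -1],
    [0, 0, 0, 0, 0, -0.92]
  ],
  "gripper": 0
}}

```text
time: 1.85
tool_pos: [0.1827, -0.5184, 0.2048]
ee_rot: [-3.142, -0.001, 1.734]
wrist_force: [0.7, -0.1, -0.3]
width: 0.0938
finger_force: 0.0
```

{"op": "drive_tool", "data": {
  "commands": [
    [-0.77, 0.565, 0, 0, 0, 0],
    [-0.77, 0.565, 0, 0, 0, 0],
    [-0.77, 0.565, 0, 0, 0, 0],
    [-0.77, 0.565, 0, 0, 0, 0],
    [-0.77, 0.565, 0, 0, 0, 0],
    [-0.77, 0.565, 0, 0, 0, 0],
    [-0.77, 0.565, 0, 0, 0, 0],
    [-0.77, 0.565, 0, 0, 0, 0],
    [-0.77, 0.565, 0, 0, 0, 0],
    [-0.77, 0.565, 0, 0, 0, 0],
    [0, 0, 0, 0, 0, 0],
    [0, 0, 0, 0, 0, 0]
  ]
}}

```text
time: 3.35
tool_pos: [0.4333, -0.7496, 0.1889]
ee_rot: [3.126, 0.042, 1.73]
wrist_force: [-0.1, 0.1, 0.1]
width: 0.094
finger_force: 0.0
```

{"op": "drive_tool", "data": {
  "commands": [
    [0.9, 0.15, 0, 0, 0, 0],
    [0.9, 0.15, 0, 0, 0, 0],
    [0.9, 0.15, 0, 0, 0, 0],
    [0.9, 0.15, 0, 0, 0, 0],
    [0.9, 0.15, 0, 0, 0, 0],
    [0.9, 0.15, 0, 0, 0, 0],
    [0.9, 0.15, 0, 0, 0, 0],
    [0.9, 0.15, 0, 0, 0, 0],
    [0.9, 0.15, 0, 0, 0, 0],
    [0.9, 0.15, 0, 0, 0, 0],
    [0.9, 0.15, 0, 0, 0, 0],
    [0.9, 0.15, 0, 0, 0, 0],
    [0, 0, 0, 0, 0, 0],
    [0, 0, 0, 0, 0, 0]
  ]
}}

```text
time: 5.1
tool_pos: [0.4361, -0.3127, 0.1725]
ee_rot: [3.125, 0.042, 1.73]
wrist_force: [-0.1, -0.7, 0.5]
width: 0.0941
finger_force: 0.0
```

Run:
```python
from h import *
o=get_obs();print(o['time'],o['tool_pos'],o['ee_rot'],o['joint_positions'])
s=snap("wrist");im=s["image"];W=s["W"];cv2.imwrite("pics/w1.png",im)
np.save("w.npy",W)
z=W[...,2]
near=(abs(W[...,0]-.455)<.07)&(abs(W[...,1]+.25)<.05)
for lo,hi in((.064,.078),(.093,.105)):
    q=W[near&(z>lo)&(z<hi)]; print(len(q))
    if len(q)>20: print(np.median(q,0),cv2.minAreaRect((q[:,:2]*1000).astype(np.float32)))
```

```text
5.1 [ 0.43605731 -0.31269812  0.17248037] [3.12513909 0.04190573 1.72993716] [-0.71852457  0.03421416  1.49250011 -0.01410832  1.5721263  -0.8783306 ]
1825
[ 0.43947485 -0.24646673  0.06989276] ((455.9483642578125, -247.9700469970703), (90.92394256591797, 30.261241912841797), 9.428241729736328)
515
[ 0.45589515 -0.2473744   0.09753769] ((456.170654296875, -247.50608825683594), (34.037864685058594, 11.759017944335938), 9.096957206726074)
```

View pics/w1.png

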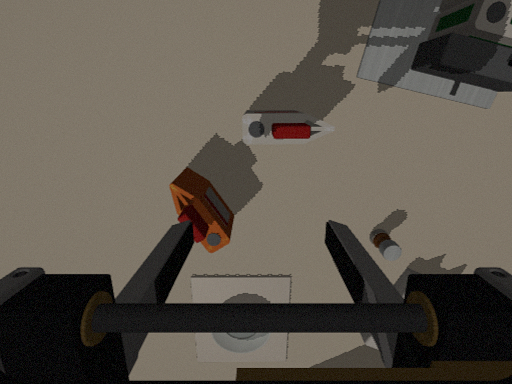

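The wrist view shows the red pack at about (290,130) and the orange one at (205,215). The tool picked up a slight tilt when it went out of reach. I'll work out the correction.

```bash
cat >> h.py <<'E'
from scipy.spatial.transform import Rotation as Ro
def plan(pos,yaw,o=None):
    o=o or get_obs(); C=Ro.from_euler('xyz',o['ee_rot']); D=Ro.from_euler('xyz',[np.pi,0,yaw])
    w=(C.inv()*D).as_rotvec()/.1
    d=D.inv().apply(np.array(pos)-o['tool_pos'])/.04
    print("rot first",w.round(3),"then shift",d.round(3))
E
python3 - <<'E'
from h import *
plan([.456,-.2478,.130],1.732)
E
```

```text
rot first [ 0.158  0.41  -0.023] then shift [1.526 0.755 1.049]
```

{"op": "drive_tool", "data": {
  "commands": [
    [0, 0, 0, 0.16, 0.41, -0.02],
    [0.5, 0.25, 0, 0, 0, 0],
    [0.5, 0.25, 0, 0, 0, 0],
    [0.53, 0.25, 0, 0, 0, 0],
    [0, 0, 0.5, 0, 0, 0],
    [0, 0, 0.5, 0, 0, 0],
    [0, 0, 0, 0, 0, 0],
    [0, 0, 0, 0, 0, 0]
  ]
}}

```text
time: 6.15
tool_pos: [0.456, -0.2474, 0.1315]
ee_rot: [-3.141, -0.002, 1.732]
wrist_force: [-0.3, 0.0, 1.3]
width: 0.0942
finger_force: 0.0
```

Run:
```python
from h import *
plan([.456,-.2478,.074],1.732)
s=snap("wrist");W=s["W"];z=W[...,2];cv2.imwrite("pics/w2.png",s["image"])
near=(abs(W[...,0]-.455)<.07)&(abs(W[...,1]+.25)<.03)
for lo,hi in((.064,.078),(.093,.105)):
    q=W[near&(z>lo)&(z<hi)]; print(len(q))
    if len(q)>20: print(np.median(q,0),cv2.minAreaRect((q[:,:2]*1000).astype(np.float32)))
```

```text
rot first [-0.008 -0.016 -0.003] then shift [-1.100e-02 -1.000e-03  1.437e+00]
1977
[ 0.43910995 -0.24323488  0.06990772] ((456.36956787109375, -247.85975646972656), (92.3272933959961, 30.846961975097656), 9.459700584411621)
562
[ 0.45608626 -0.24635064  0.09758762] ((455.91741943359375, -247.09378051757812), (33.49135971069336, 11.13875675201416), 9.553598403930664)
```

{"op": "drive_tool", "data": {
  "commands": [
    [0, 0, 0.5, 0, 0, 0],
    [0, 0, 0.5, 0, 0, 0],
    [0, 0, 0.41, 0, 0, 0],
    [0, 0, 0, 0, 0, 0],
    [0, 0, 0, 0, 0, 0]
  ]
}}

```text
time: 6.82
tool_pos: [0.4561, -0.2467, 0.0752]
ee_rot: [-3.141, -0.001, 1.733]
wrist_force: [0.2, -1.1, 0.3]
width: 0.0939
finger_force: 0.0
```

{"op": "drive_tool", "data": {
  "commands": [
    [0, 0, 0, 0, 0, 0],
    [0, 0, 0, 0, 0, 0],
    [0, 0, 0, 0, 0, 0],
    [0, 0, 0, 0, 0, 0],
    [0, 0, 0, 0, 0, 0],
    [0, 0, 0, 0, 0, 0]
  ],
  "gripper": 1
}}

```text
time: 7.58
tool_pos: [0.4555, -0.2462, 0.0743]
ee_rot: [-3.14, -0.003, 1.733]
wrist_force: [0.4, -0.3, 0.5]
width: 0.038
finger_force: 0.0
```

{"op": "drive_tool", "data": {
  "commands": [
    [0, 0, 0, 0, 0, 0],
    [0, 0, 0, 0, 0, 0],
    [0, 0, 0, 0, 0, 0],
    [0, 0, -0.1, 0, 0, 0],
    [0, 0, -0.4, 0, 0, 0],
    [0, 0, -0.5, 0, 0, 0],
    [0, 0, -0.5, 0, 0, 0],
    [0, 0, -0.25, 0, 0, 0],
    [0, 0, 0, 0, 0, 0]
  ]
}}

```text
time: 8.7
tool_pos: [0.4561, -0.2467, 0.1454]
ee_rot: [-3.141, -0.001, 1.733]
wrist_force: [-0.1, 0.3, -2.5]
width: 0.0338
finger_force: 30.0
```

{"op": "drive_tool", "data": {
  "commands": [
    [0.4, 0.14, 0, 0, 0, 0.3],
    [0.6, 0.21, 0, 0, 0, 0.4],
    [0.8, 0.28, 0, 0, 0, 0.4],
    [0.8, 0.28, 0, 0, 0, 0.4],
    [0.8, 0.28, 0, 0, 0, 0.4],
    [0.8, 0.28, 0, 0, 0, 0.27],
    [0.6, 0.21, 0, 0, 0, 0],
    [0.4, 0.14, 0, 0, 0, 0],
    [0.2, 0.07, 0, 0, 0, 0],
    [0, 0, 0, 0, 0, 0],
    [0, 0, 0, 0, 0, 0]
  ]
}}

```text
time: 10.07
tool_pos: [0.5236, -0.0293, 0.1445]
ee_rot: [-3.139, -0.002, 1.515]
wrist_force: [-0.4, 0.1, -3.4]
width: 0.0337
finger_force: 30.0
```

Run:
```python
from h import *
plan([.545,-.029,.0835],1.516)
o=get_obs();print(o['width'],o['finger_force'])
s=snap("wrist");np.save("w3.npy",s["W"]);cv2.imwrite("w3.png",s["image"])
t=snap("top");np.save("t3.npy",t["W"]);cv2.imwrite("t3.png",t["image"])
a=s["image"];b=cv2.resize(t["image"][130:250,200:360],(512,384),interpolation=cv2.INTER_CUBIC)
cv2.imwrite("pics/w3.png",cv2.resize(np.hstack([a,b]),(800,300)))
```

```text
rot first [-0.024 -0.016 -0.011] then shift [0.037 0.533 1.526]
0.03369110663766201 29.998134076595306
```

View pics/w3.png

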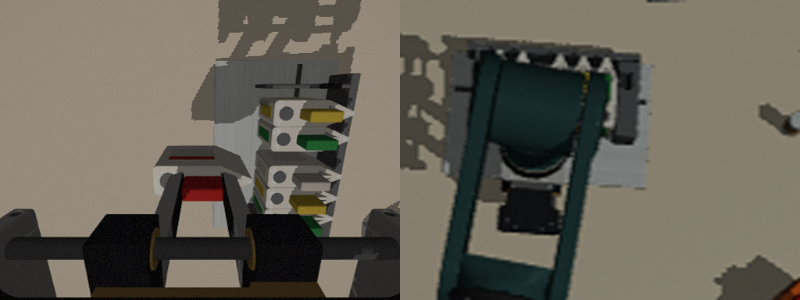

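The wrist view shows the pack held upright. Ahead of it the row is visible, with the gap between the green (n2) and white (n3) grips and slack between n1 and the thin end plate. I'll measure both in the rack frame from this one view.

Run:
```python
from h import *
W=np.load("w3.npy");im=cv2.imread("w3.png")
yaw=-.055;c,s=np.cos(yaw),np.sin(yaw)
ref=np.array([.648,-.065,0])
L=(W-ref)@np.array([[c,-s,0],[s,c,0],[0,0,1]])  # rack-aligned, origin n3 grip approx
z=L[...,2]
g=(z>.095)&(z<.108)&(W[...,0]>.58)
n,l,st,ce=cv2.connectedComponentsWithStats(g.astype(np.uint8))
for i in range(1,n):
    q=L[l==i]
    if len(q)>40: print('grip',ce[i].round(),len(q),np.percentile(q,[2,50,98],axis=0).round(4)[:,:2].tolist(),cv2.minAreaRect((q[:,:2]*1000).astype(np.float32)))
t=(z>.071)&(z<.079)&(W[...,0]>.58)&(L[...,0]<-.02)&(L[...,0]>-.06)
h=np.histogram(L[t][:,1],bins=np.arange(-.08,.13,.002));print([(round(a*1000),int(b)) for a,b in zip(h[1],h[0])])
for i in (49,0): 
    q=L[t&(abs(L[...,1]-i/1000)<.014)]; print('spine x',np.percentile(q[:,0],[1,5]))
o=get_obs();p=o['tool_pos'];print('tcp L',(p-ref)@np.array([[c,-s,0],[s,c,0],[0,0,1]]))
r=(W[...,0]<.585)&(W[...,0]>.46)&(abs(W[...,1]+.03)<.06)
q=L[r&(z>.1)&(z<.16)]
h=np.histogram(q[:,2],bins=np.arange(.1,.16,.003));print([(round(a*1000),int(b)) for a,b in zip(h[1],h[0])])
for lo,hi in((.134,.146),(.160,.175)):
    q=L[r&(z>lo)&(z<hi)]; 
    if len(q)>20:print('held',len(q),np.median(q[:,2]),cv2.minAreaRect((q[:,:2]*1000).astype(np.float32)))
```

```text
grip [416. 148.] 712 [[-0.0155, 0.0762], [-0.0004, 0.0822], [0.0169, 0.0877]] ((1.1877517700195312, 81.90465545654297), (34.532649993896484, 11.866700172424316), 0.08944118767976761)
grip [410. 185.] 670 [[-0.0157, 0.0457], [-0.0004, 0.0523], [0.0165, 0.0574]] ((0.9712562561035156, 51.50760269165039), (34.610984802246094, 12.32033634185791), 0.2664804756641388)
grip [402. 237.] 613 [[-0.0152, -0.0024], [0.0001, 0.0045], [0.0169, 0.009]] ((1.400374412536621, 3.071208953857422), (34.2265625, 12.259808540344238), 0.0760984867811203)
grip [397. 266.] 565 [[-0.0154, -0.0319], [-0.0002, -0.0249], [0.0169, -0.0213]] ((1.2804479598999023, -26.775964736938477), (34.2280158996582, 12.067187309265137), 2.2916219234466553)
grip [404. 293.] 191 [[0.0031, -0.0618], [0.0112, -0.0536], [0.0173, -0.0513]] ((10.400999069213867, -56.59319305419922), (15.19216251373291, 11.682634353637695), 4.181234359741211)
[(-80, 0), (-78, 0), (-76, 0), (-74, 0), (-72, 0), (-70, 0), (-68, 0), (-66, 0), (-64, 0), (-62, 0), (-60, 0), (-58, 0), (-56, 0), (-54, 0), (-52, 21), (-50, 37), (-48, 44), (-46, 42), (-44, 34), (
[... 769 characters left out ...]
, (112, 0), (114, 0), (116, 0), (118, 0), (120, 0), (122, 0), (124, 0), (126, 0), (128, 0)]
spine x [-0.04468412 -0.04421501]
spine x [-0.0441746  -0.04372342]
tcp L [-0.12609506  0.02879103  0.14465025]
[(100, 101), (103, 110), (106, 116), (109, 112), (112, 113), (115, 128), (118, 136), (121, 163), (124, 174), (127, 155), (130, 146), (133, 183), (136, 216), (139, 1722), (142, 100), (145, 120), (148, 141), (151, 153), (154, 163)]
held 2197 0.1400703484613141 ((-127.71338653564453, 31.96529769897461), (92.68025970458984, 30.03804588317871), 6.608580589294434)
held 1635 0.16776918471736965 ((-126.16507720947266, 29.572086334228516), (58.053165435791016, 18.44007110595703), 0.37381792068481445)
```

Run:
```python
from h import *
W=np.load("w3.npy");im=cv2.imread("w3.png")
yaw=-.055;c,s=np.cos(yaw),np.sin(yaw);ref=np.array([.648,-.065,0])
L=(W-ref)@np.array([[c,-s,0],[s,c,0],[0,0,1]]);z=L[...,2]
m=(abs(L[...,0]+.127)<.07)&(abs(L[...,1]-.03)<.04)&(abs(z-.140)<.003)
q=L[m]
for a in np.arange(-.18,-.07,.006):
    k=q[abs(q[:,0]-a)<.003]
    if len(k)>5: print(round(a,3),len(k),np.percentile(k[:,1],[1,99]).round(4),k[:,2].mean().round(4))
n=L[(abs(L[...,0]+.127)<.02)&(abs(L[...,1]-.03)<.02)&(z>.15)&(z<.172)&(im[...,2]>2*im[...,1].astype(int))]
print('grip red',len(n),cv2.minAreaRect((n[:,:2]*1000).astype(np.float32)))
```

```text
-0.174 64 [0.0146 0.0394] 0.1401
-0.168 310 [0.0127 0.0422] 0.1401
-0.162 242 [0.0164 0.0422] 0.1407
-0.156 118 [0.0302 0.0423] 0.1402
-0.15 88 [0.0346 0.0423] 0.1399
-0.144 110 [0.0311 0.0425] 0.1399
-0.138 119 [0.0327 0.0425] 0.1401
-0.132 118 [0.0326 0.0425] 0.1401
-0.126 132 [0.0324 0.0424] 0.1401
-0.12 122 [0.0326 0.0426] 0.1401
-0.114 128 [0.0326 0.0423] 0.14
-0.108 69 [0.0333 0.0421] 0.1396
-0.102 52 [0.0339 0.0397] 0.1397
-0.096 59 [0.0272 0.0369] 0.1399
-0.09 128 [0.0217 0.0342] 0.1398
-0.084 85 [0.0229 0.0318] 0.14
grip red 1426 ((-125.82483673095703, 29.34381866455078), (35.439937591552734, 14.683141708374023), 0.6858434081077576)
```

The pack is square in the grip, with its centre at y 27.4 in the row frame. The gap runs from 18 to 36. I'll shift 5 mm towards +y, move the tip just in front of the spines, and lower to the ledge.

{"op": "drive_tool", "data": {
  "commands": [
    [0.06, 0.3, 0, 0, 0, 0],
    [0.07, 0.3, 0, 0, 0, 0],
    [0, 0.1, 0, 0, 0, 0],
    [0, 0, 0.4, 0, 0, 0],
    [0, 0, 0.4, 0, 0, 0],
    [0, 0, 0.4, 0, 0, 0],
    [0, 0, 0.3, 0, 0, 0],
    [0, 0, 0.07, 0, 0, 0],
    [0, 0, 0, 0, 0, 0],
    [0, 0, 0, 0, 0, 0]
  ]
}}

```text
time: 11.42
tool_pos: [0.5526, -0.0249, 0.0826]
ee_rot: [-3.141, -0.002, 1.516]
wrist_force: [0.1, 0.5, -3.1]
width: 0.0334
finger_force: 30.0
```

```bash
cat >> h.py <<'E'
yaw=-.055;c_,s_=np.cos(yaw),np.sin(yaw);ref=np.array([.648,-.065,0]);M=np.array([[c_,-s_,0],[s_,c_,0],[0,0,1]])
def rep():
    o=get_obs();print('t',o['time'],'tcpL',((o['tool_pos']-ref)@M).round(4),'F',(o['wrist_force']@M).round(1),'T',(o['wrist_torque']@M).round(2),o['ee_rot'].round(3))
    s=snap("wrist");L=(s["W"]-ref)@M;z=L[...,2]
    t=(abs(z-.075)<.004)&(abs(L[...,0]+.035)<.008)
    y=np.sort(L[t][:,1]);i=np.where(np.diff(y)>.004)[0];print('row edges',y[0].round(4),[(y[j].round(4),y[j+1].round(4)) for j in i],y[-1].round(4))
    g=(abs(z-.103)<.006)&(L[...,0]>-.02)
    n,l,st,ce=cv2.connectedComponentsWithStats(g.astype(np.uint8))
    for k in range(1,n):
        q=L[l==k]
        if len(q)>60: print('grip',len(q),np.array(cv2.minAreaRect((q[:,:2]*1000).astype(np.float32))[0]).round(1),q[:,2].mean().round(4))
    return s,L
E
python3 - <<'E'
from h import *
s,L=rep();z=L[...,2]
for a in np.arange(-.15,-.03,.006):
    k=L[(abs(L[...,0]-a)<.003)&(abs(z-.0755)<.004)&(abs(L[...,1]-.03)<.025)]
    if len(k)>5: print(round(a,3),len(k),np.percentile(k[:,1],[1,99]).round(4),k[:,2].mean().round(4))
cv2.imwrite("pics/w4.png",s["image"])
E
```

```text
t 11.425 tcpL [-0.0975  0.0348  0.0826] F [ 0.1  0.5 -3.1] T [-0.05 -0.12  0.02] [-3.141e+00 -2.000e-03  1.516e+00]
row edges -0.0044 [(np.float64(0.0181), np.float64(0.0363))] 0.0968
grip 1219 [ 1.3 81.8] 0.1023
grip 1115 [ 1.2 51.7] 0.1021
grip 729 [3.5 3.7] 0.1019
grip 147 [ 14.4 -57.5] 0.102
-0.144 129 [0.0196 0.0473] 0.0781
-0.138 298 [0.0188 0.0483] 0.078
-0.132 176 [0.0261 0.0484] 0.0781
-0.126 117 [0.0396 0.0485] 0.0775
-0.12 95 [0.041  0.0486] 0.0773
-0.114 132 [0.0377 0.0484] 0.0773
-0.108 125 [0.0387 0.0486] 0.0775
-0.102 125 [0.0385 0.0484] 0.0774
-0.096 138 [0.0387 0.0485] 0.0775
-0.09 123 [0.0388 0.0485] 0.0773
-0.084 120 [0.0387 0.0484] 0.0775
-0.078 82 [0.0354 0.0481] 0.0769
-0.072 60 [0.0398 0.0451] 0.0769
-0.066 89 [0.0301 0.0426] 0.0773
-0.06 132 [0.0272 0.0401] 0.0776
-0.054 75 [0.03   0.0374] 0.0774
-0.042 314 [0.0059 0.0547] 0.0746
-0.036 341 [0.0052 0.0545] 0.0752
```

View pics/w4.png

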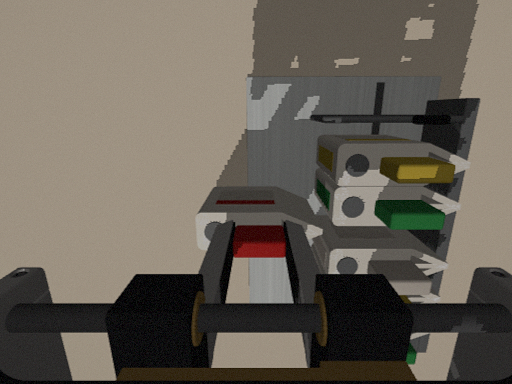

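The pack's tip (about (320,235)) faces the gap squarely, with roughly 0.8 mm to spare on the n2 side. I'll lower the last 2 mm and start easing in.

{"op": "drive_tool", "data": {
  "commands": [
    [-0.015, 0, 0.03, 0, 0, 0],
    [0, 0, 0.025, 0, 0, 0],
    [0, 0.08, 0, 0, 0, 0],
    [0, 0.08, 0, 0, 0, 0],
    [0, 0.08, 0, 0, 0, 0],
    [0, 0.08, 0, 0, 0, 0],
    [0, 0.06, 0, 0, 0, 0],
    [0, 0, 0, 0, 0, 0]
  ]
}}

```text
time: 12.48
tool_pos: [0.5673, -0.0262, 0.0795]
ee_rot: [-3.139, -0.002, 1.516]
wrist_force: [0.7, 0.4, -2.5]
width: 0.034
finger_force: 30.0
```

Run:
```python
from h import *
rep()
```

```text
t 12.475 tcpL [-0.0827  0.0343  0.0795] F [ 0.6  0.4 -2.5] T [-0.04 -0.12  0.  ] [-3.139e+00 -2.000e-03  1.516e+00]
row edges -0.0018 [(np.float64(0.0183), np.float64(0.029))] 0.0968
grip 1256 [ 1.2 82. ] 0.1023
grip 1132 [ 1.3 52. ] 0.1021
grip 352 [10.8  3.6] 0.1017
```

{"op": "drive_tool", "data": {
  "commands": [
    [0, 0.06, 0, 0, 0, 0],
    [0, 0.06, 0, 0, 0, 0],
    [0, 0.06, 0, 0, 0, 0],
    [0, 0.06, 0, 0, 0, 0],
    [0, 0.06, 0, 0, 0, 0],
    [0, 0, 0, 0, 0, 0]
  ]
}}

```text
time: 13.28
tool_pos: [0.5794, -0.0268, 0.0795]
ee_rot: [-3.14, -0.002, 1.516]
wrist_force: [1.0, -0.5, -2.9]
width: 0.0338
finger_force: 30.0
```

Run:
```python
from h import *
rep()
```

```text
t 13.275 tcpL [-0.0706  0.0343  0.0795] F [ 1.  -0.4 -2.9] T [-0.13 -0.06 -0.02] [-3.140e+00 -2.000e-03  1.516e+00]
row edges -0.0741 [(np.float64(-0.0575), np.float64(0.0074)), (np.float64(0.0184), np.float64(0.0266))] 0.1006
grip 1241 [ 1.5 83.5] 0.1023
grip 1133 [ 3.5 53.6] 0.1021
```

{"op": "drive_tool", "data": {
  "commands": [
    [0, 0.06, 0, 0, 0, 0],
    [0, 0.06, 0, 0, 0, 0],
    [0, 0.06, 0, 0, 0, 0],
    [0, 0.06, 0, 0, 0, 0],
    [0, 0.06, 0, 0, 0, 0],
    [0, 0, 0, 0, 0, 0]
  ]
}}

```text
time: 14.08
tool_pos: [0.5913, -0.0275, 0.0795]
ee_rot: [-3.14, -0.002, 1.516]
wrist_force: [0.0, -0.3, -3.1]
width: 0.0338
finger_force: 30.0
```

Run:
```python
from h import *
rep()
```

```text
t 14.075 tcpL [-0.0586  0.0343  0.0795] F [ 0.  -0.3 -3.1] T [-0.18 -0.04  0.01] [-3.140e+00 -2.000e-03  1.516e+00]
row edges -0.0736 [(np.float64(-0.0565), np.float64(-0.0289)), (np.float64(0.012), np.float64(0.0347))] 0.1057
grip 1242 [ 1.9 85.9] 0.1023
grip 1126 [ 4.8 55.3] 0.1022
```

{"op": "drive_tool", "data": {
  "commands": [
    [0, 0.06, 0, 0, 0, 0],
    [0, 0.06, 0, 0, 0, 0],
    [0, 0.06, 0, 0, 0, 0],
    [0, 0.06, 0, 0, 0, 0],
    [0, 0.06, 0, 0, 0, 0],
    [0, 0.06, 0, 0, 0, 0],
    [0, 0.06, 0, 0, 0, 0],
    [0, 0, 0, 0, 0, 0]
  ]
}}

```text
time: 15.12
tool_pos: [0.6079, -0.029, 0.0794]
ee_rot: [-3.139, -0.001, 1.515]
wrist_force: [-0.5, -3.0, -3.4]
width: 0.0337
finger_force: 30.0
```

Run:
```python
from h import *
s,L=rep();cv2.imwrite("pics/w5.png",s["image"])
```

```text
t 15.125 tcpL [-0.042   0.0337  0.0794] F [-0.3 -3.  -3.4] T [-0.6   0.03  0.04] [-3.139e+00 -1.000e-03  1.515e+00]
row edges -0.0735 [(np.float64(-0.0573), np.float64(-0.0301)), (np.float64(0.0108), np.float64(0.0374))] 0.1093
grip 1236 [ 2.7 87.7] 0.1024
grip 1117 [ 5.1 57. ] 0.1022
grip 89 [-16.8  42.9] 0.1033
grip 178 [-11.8 -57.2] 0.1015
```

View pics/w5.png

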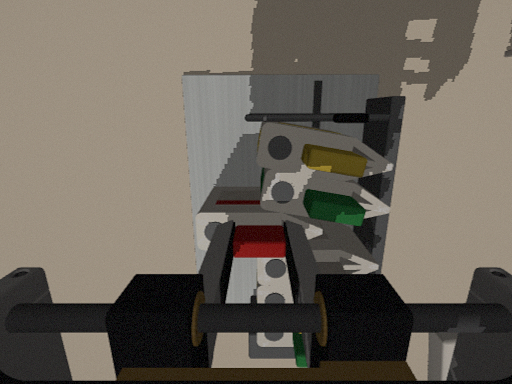

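n1 and n2 are splayed slightly towards the free end, and the pack is over halfway in with small forces. I'll continue.

{"op": "drive_tool", "data": {
  "commands": [
    [0, 0.05, 0, 0, 0, 0],
    [0, 0.05, 0, 0, 0, 0],
    [0, 0.05, 0, 0, 0, 0],
    [0, 0.05, 0, 0, 0, 0],
    [0, 0.05, 0, 0, 0, 0],
    [0, 0.05, 0, 0, 0, 0],
    [0, 0.05, 0, 0, 0, 0],
    [0, 0.05, 0, 0, 0, 0],
    [0, 0, 0, 0, 0, 0]
  ]
}}

```text
time: 16.3
tool_pos: [0.6243, -0.029, 0.0795]
ee_rot: [-3.14, -0.003, 1.516]
wrist_force: [0.4, -2.7, -3.4]
width: 0.0337
finger_force: 30.0
```

Run:
```python
from h import *
s,L=rep()
```

```text
t 16.3 tcpL [-0.0257  0.0346  0.0795] F [ 0.5 -2.7 -3.4] T [-0.46 -0.12 -0.04] [-3.140e+00 -3.000e-03  1.516e+00]
row edges -0.0738 [(np.float64(-0.0562), np.float64(-0.0291)), (np.float64(0.012), np.float64(0.0367))] 0.1092
grip 1244 [ 4.8 92.3] 0.1024
grip 1130 [ 4.9 62.3] 0.1023
grip 564 [-8.5 35.4] 0.1027
grip 292 [-9.8  2.5] 0.1019
grip 561 [ -3.3 -56.9] 0.1017
```

{"op": "drive_tool", "data": {
  "commands": [
    [0, 0.05, 0, 0, 0, 0],
    [0, 0.05, 0, 0, 0, 0],
    [0, 0.05, 0, 0, 0, 0],
    [0, 0.05, 0, 0, 0, 0],
    [0, 0.05, 0, 0, 0, 0],
    [0, 0.05, 0, 0, 0, 0],
    [0, 0.05, 0, 0, 0, 0],
    [0, 0.05, 0, 0, 0, 0],
    [0, 0.05, 0, 0, 0, 0],
    [0, 0, 0, 0, 0, 0]
  ]
}}

```text
time: 17.6
tool_pos: [0.642, -0.0302, 0.0794]
ee_rot: [-3.14, -0.002, 1.516]
wrist_force: [-0.1, -0.2, -2.4]
width: 0.0334
finger_force: 30.0
```

Run:
```python
from h import *
s,L=rep()
z=L[...,2];q=L[(abs(z-.055)<.006)&(L[...,0]>.03)&(L[...,0]<.075)&(L[...,1]>-.03)&(L[...,1]<.15)]
print(np.percentile(q[:,0],[1,5,10,20,50,90]),len(q))
```

```text
t 17.6 tcpL [-0.0079  0.0344  0.0794] F [-0.1 -0.2 -2.4] T [-0.2  -0.22  0.04] [-3.140e+00 -2.000e-03  1.516e+00]
row edges -0.074 [(np.float64(-0.0563), np.float64(-0.0279)), (np.float64(0.012), np.float64(0.0286))] 0.1089
grip 1240 [ 4.9 92.9] 0.1024
grip 1130 [ 4.9 62.9] 0.1022
grip 1113 [ 0.4 34.9] 0.1025
grip 812 [-0.4  2.3] 0.102
grip 92 [  2.1 -32.2] 0.1027
grip 827 [  1.8 -56.8] 0.1017
[0.03178849 0.03597662 0.04205273 0.05083181 0.05441529 0.05927   ] 2671
```

{"op": "drive_tool", "data": {
  "commands": [
    [0, 0.05, 0, 0, 0, 0],
    [0, 0.05, 0, 0, 0, 0],
    [0, 0.05, 0, 0, 0, 0],
    [0, 0.05, 0, 0, 0, 0],
    [0, 0.05, 0, 0, 0, 0],
    [0, 0.05, 0, 0, 0, 0],
    [0, 0, 0, 0, 0, 0]
  ]
}}

```text
time: 18.52
tool_pos: [0.654, -0.031, 0.0793]
ee_rot: [-3.14, -0.002, 1.516]
wrist_force: [-0.5, -0.4, -2.6]
width: 0.034
finger_force: 30.0
```

{"op": "drive_tool", "data": {
  "commands": [
    [0, 0.03, 0, 0, 0, 0],
    [0, 0.03, 0, 0, 0, 0],
    [0, 0, 0, 0, 0, 0]
  ]
}}

```text
time: 18.9
tool_pos: [0.6553, -0.031, 0.0794]
ee_rot: [-3.137, -0.002, 1.516]
wrist_force: [-4.2, -0.3, 0.2]
width: 0.034
finger_force: 30.0
```

{"op": "drive_tool", "data": {
  "commands": [
    [0, 0.03, 0, 0, 0, 0],
    [0, 0.03, 0, 0, 0, 0],
    [0, 0, 0, 0, 0, 0]
  ]
}}

```text
time: 19.27
tool_pos: [0.6555, -0.031, 0.0796]
ee_rot: [-3.132, -0.002, 1.516]
wrist_force: [-9.5, -1.1, 2.5]
width: 0.0336
finger_force: 30.0
```

Run:
```python
from h import *
s,L=rep();cv2.imwrite("pics/w6.png",s["image"])
```

```text
t 19.275 tcpL [0.0057 0.0343 0.0796] F [-9.5 -1.6  2.5] T [-0.18  1.87 -0.02] [-3.132e+00 -2.000e-03  1.516e+00]
row edges -0.0733 [(np.float64(-0.0583), np.float64(-0.003))] 0.1092
grip 1245 [ 4.8 93.2] 0.1025
grip 1126 [ 5.1 63.3] 0.1023
grip 1423 [ 7.3 35.2] 0.1027
grip 944 [1.9 2.8] 0.102
grip 84 [  2.5 -32.7] 0.1026
grip 841 [  1.6 -57.2] 0.1017
```

View pics/w6.png

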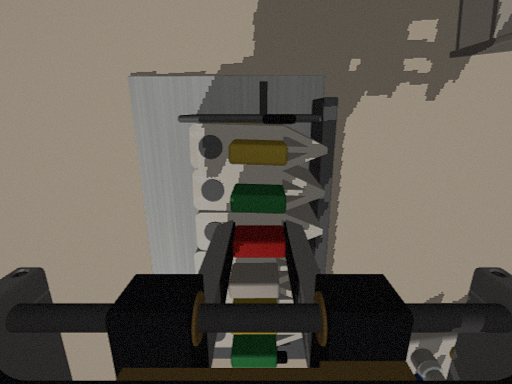

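The pack is in line in the row with its nose at the stop rail, and about 10 N has built up. I'll press slightly more, relax, seat it and release.

{"op": "drive_tool", "data": {
  "commands": [
    [0, 0.04, 0, 0, 0, 0],
    [0, 0.03, 0, 0, 0, 0],
    [0, 0, 0, 0, 0, 0],
    [0, 0, 0, 0, 0, 0]
  ]
}}

```text
time: 19.82
tool_pos: [0.6558, -0.0311, 0.0798]
ee_rot: [-3.127, -0.002, 1.516]
wrist_force: [-16.4, 0.2, 6.6]
width: 0.0337
finger_force: 30.0
```

{"op": "drive_tool", "data": {
  "commands": [
    [0, -0.06, 0.02, 0, 0, 0],
    [0, -0.06, 0.02, 0, 0, 0],
    [0, 0, 0, 0, 0, 0]
  ]
}}

```text
time: 20.2
tool_pos: [0.6553, -0.0311, 0.0794]
ee_rot: [-3.138, -0.002, 1.516]
wrist_force: [-7.1, -0.0, 5.2]
width: 0.0338
finger_force: 30.0
```

{"op": "drive_tool", "data": {
  "commands": [
    [0, 0, 0, 0, 0, 0],
    [0, 0, 0, 0, 0, 0],
    [0, 0, 0, 0, 0, 0],
    [0, 0, 0, 0, 0, 0],
    [0, 0, 0, 0, 0, 0],
    [0, 0, 0, 0, 0, 0]
  ],
  "gripper": 0.4
}}

```text
time: 20.95
tool_pos: [0.6566, -0.0311, 0.0776]
ee_rot: [-3.139, -0.002, 1.516]
wrist_force: [0.5, 1.5, -0.3]
width: 0.0564
finger_force: 0.0
```

Run:
```python
from h import *
s,L=rep();cv2.imwrite("pics/w7.png",s["image"])
```

```text
t 20.95 tcpL [0.0067 0.0343 0.0776] F [ 0.4  1.5 -0.3] T [ 0.   -0.12  0.08] [-3.139e+00 -2.000e-03  1.516e+00]
row edges -0.0742 [(np.float64(-0.055), np.float64(-0.027)), (np.float64(0.007), np.float64(0.0309))] 0.1089
grip 1279 [ 4.8 93.2] 0.1025
grip 1155 [ 4.9 63.1] 0.1023
grip 256 [37.  37.4] 0.1031
grip 1057 [ 5.2 33.2] 0.1021
grip 967 [2.2 2.5] 0.1019
grip 188 [  2.  -31.7] 0.1028
grip 757 [  1.8 -56.2] 0.1015
```

{"op": "drive_tool", "data": {
  "commands": [
    [0, 0, -0.3, 0, 0, 0],
    [0, 0, -0.5, 0, 0, 0],
    [0, 0, -0.5, 0, 0, 0],
    [0, 0, -0.5, 0, 0, 0],
    [0, 0, -0.5, 0, 0, 0],
    [0, 0, -0.5, 0, 0, 0],
    [0, 0, -0.3, 0, 0, 0],
    [0, 0, 0, 0, 0, 0]
  ]
}}

```text
time: 22.0
tool_pos: [0.6575, -0.0315, 0.204]
ee_rot: [3.14, -0.002, 1.516]
wrist_force: [0.4, 0.4, -0.4]
width: 0.0566
finger_force: 0.0
```

Run:
```python
from h import *
s,L=rep();cv2.imwrite("pics/w8.png",s["image"]);z=L[...,2]
for y in(63.2,33.3,2.5):
    q=L[(abs(L[...,1]-y/1000)<.011)&(abs(z-.075)<.004)&(abs(L[...,0])<.07)]
    print(y,'x range',np.percentile(q[:,0],[.5,1,99,99.7]).round(4))
    for a,b in((-.04,-.03),(-.03,-.022),(.02,.03)):
        k=q[(q[:,0]>a)&(q[:,0]<b)];print('  z',np.median(k[:,2]).round(4) if len(k) else None)
for y in (63.2,33.3,2.5):
    q=L[(abs(L[...,1]-y/1000)<.004)&(abs(z-.055)<.005)&(L[...,0]>.02)];print('stop x',np.percentile(q[:,0],[2,10,50]).round(4) if len(q) else 0)
```

```text
t 22.0 tcpL [0.0077 0.0339 0.204 ] F [ 0.4  0.5 -0.4] T [-0.06 -0.09  0.03] [ 3.140e+00 -2.000e-03  1.516e+00]
row edges -0.0741 [] 0.1087
grip 408 [ 4.4 93. ] 0.1026
grip 389 [ 4.8 63.1] 0.1024
grip 368 [ 4.7 33.1] 0.1023
grip 328 [1.9 2.8] 0.1022
grip 338 [  1.7 -27.9] 0.1022
grip 317 [  1.  -57.5] 0.102
63.2 x range [-0.0409 -0.0407  0.0477  0.0499]
  z 0.0752
  z 0.0757
  z 0.0747
33.3 x range [-0.041  -0.0408  0.0486  0.0499]
  z 0.0752
  z 0.0757
  z 0.0745
2.5 x range [-0.0436 -0.0434  0.0462  0.0473]
  z 0.0753
  z 0.0755
  z 0.0747
stop x [0.0236 0.0286 0.0546]
stop x [0.0228 0.0266 0.0543]
stop x [0.0252 0.045  0.0545]
```

View pics/w8.png

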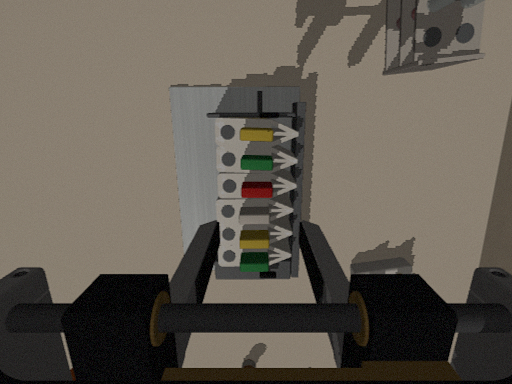

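The red pack stands upright between the green and white ones. Its tip is at the stop, its top is level with the row, and the gripper is clear above it.

```bash
python3 -c "
from bench import close_job
print(close_job())"
```

```text
the job is handed in; nothing more can be done
None
```

The red-grip pack is loaded upright, nose against the rear stop (pressed to about 16 N), with the row standing and the gripper clear; I handed the job in at about 22 s and no verdict was returned.

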